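# Set the tube caps and hold the purge slide on its mark

## Robot

A 6-joint arm with a two-finger parallel gripper is mounted at the origin on the work surface. World frame = base frame: x ahead of the robot, y to its left, z up, the work surface at z = 0. Lengths are in mm, angles in rad, forces in N, time in s.
With the tool pointing down it reaches from about 350 to 775 mm from the base axis. Payload 7.3 kg.
Tool frame: the origin (TCP) lies between the finger pads; the fingertips stand 14 mm ahead of it and the grasp point (between the pads) lies 5 mm behind it; z points along the fingers, y is the line along which they close (so a half turn about z gives the same grasp; the last joint's range is limited). The gripper opens to 92 mm and grips with 3 to 60 N. Pads are 19 mm wide; open, the fingers measure 130 mm over their backs; the gripper's body (75 mm by 190 mm) begins 47 mm behind the grasp point.
Start: joints at [1.086, 0.342, 1.524, -0, 1.275, -0.146], TCP at [174.474, 495.182, 208.541] pointing down, gripper open.
Joint ranges: [-2.53, 2.53], [-0.77, 2.02], [0.04, 2.7], [-1, 4.14], [0.28, 2.66], [-3.11, 3.11]. Speed limits (rad/s): [2.57, 2.57, 3.14, 3.14, 3.14, 3.14].

## Interface

Orientations are given as [roll, pitch, yaw] about the fixed x, y, z axes, in that order (R = Rz(yaw) Ry(pitch) Rx(roll)).
In Python, from plant import get_obs, cams, close_job gives the robot as it stands. The module is installed in compiled form; this text tells all that it offers.
- The arm moves only by the shell command python3 -m creep 'ROWS'. ROWS is JSON, a list of rows, each an object of numbers: "hand": the opening, from 0 (shut) to 1 (fully open); "tx", "ty", "tz": the shift along the tool's x, y, z in m; "spin": the turn about the tool's z in degrees. In form: [{"hand": .., "tx": .., "ty": .., "tz": .., "spin": ..}, ...]. A call has 1 to 5 rows; each row shifts and turns the commanded pose from where the row before left it, along the tool's axes as they then stand; what a row does not reach is not made up. A row lasts 1/8 s, in which the tool goes at most 62.5 mm and 10.7 degrees, less where a joint would pass 70% of its speed; a pose out of reach is approached as far as the arm can. A call is refused whole if a number of a shift passes 0.0625 or a number of a turn 10.7, either way. A call with a gripper value outside its range is refused whole. The fingers move at their own pace and stop on an object; the grip force is fixed at half the most. Time passes only in rows, so rows that do not move let the fingers close. It gives the time, the measured TCP pose, the force, the opening and the grip force at its end, in the units of the state.
- get_obs(): the state, without advancing time (a new reading comes with each control period).
- cams.capture(name): name is "scene" or "top" or "wrist"; returns a dict with "color" (480x640x3 uint8, red, green, blue), "K" (3x3 intrinsics, pixels), "R" (3x3) and "t" (3): a world point X has camera coordinates R X + t. Camera axes: x right, y down, z forward; pixel columns grow to the right and rows downward; lengths in mm; the calibration is good to about 2 mm. A picture is of the moment at which its call begins. There is no depth.
- close_job(): hands the job in; it is judged then, once.
The state is a dict: "time": time; "joint_positions": joint angles; "dq": joint speeds; "tau": joint torques, N m; "tool_pos": TCP position; "tcp_rot": TCP orientation; "contact_force": force on the tool from outside, world axes, zero at the start; "moment": the same for the moment, N m; "grip_width": finger opening in mm; "finger_force": force on a finger pad.
Only numpy, scipy, OpenCV 4.12 (cv2) and the standard library are available. Lean on these libraries where they do the work, as an engineer would, in place of code of your own. Each camera call takes 0.05 s, during which the arm holds its last target. There are 200 camera calls.

## Task

Purge the sampling line: first flick the yellow-capped blank tube wide open so that it catches the background air, and press the blue cap that stands open fully shut (the other blue cap stays shut). Only then pull the red knob of the spring-return purge slide out until its white pointer is over the green band, and keep it there: finish while the gripper is still holding the knob out, without letting go, and do not disturb the other things on the bench.

Things in the scene. Friction and masses are not known exactly. Their poses are not given: they have to be found in the camera images.
- rack: Aluminium tube rack, 62 (x) x 240 (y) x 64 mm high, fixed to the bench. Origin: centre of its underside. Its y axis runs along the row of three tubes (70 mm apart, 28 mm diameter, held fast in the rack); all cap hinges are on its +x side, thumb tabs on its -x side. Which tube stands in which place varies.
- blank_cap (a joint): Yellow cap of the blank tube; shut at the start. Cap 32 mm in diameter, 6 mm thick, on a stiff live hinge that stays where it is left (about 0.015 N m). In rad: 0 = shut, level on the tube's mouth; 1.57 = upright; stop at 2.1, leaning back over the rack's +x side.
- blank_tab (a point): Centre of the thumb tab of the yellow cap: 14 mm wide along the hinge line, 4 mm thick, 24 mm long, standing square on the cap's outer end. Shut: the tab is upright, its mid-plane 42 mm from the hinge line (rack's -x side), from the hinge's height to 24 mm above it. It turns with the cap, up and over towards +x.
- blank_hinge (a point): Point on the hinge line of the yellow cap, in mid-width. The hinge line runs along the rack's y axis at the height of the tube's mouth, 121 mm above the table; it does not move as the cap turns. The tube's (and shut cap's) centre is 18 mm from it towards the rack's -x. The shut cap's upper face is 6 mm above it.
- sample1_cap (a joint): Blue cap of the sample tube that stands open at the start (1.5 to 1.95 rad). Cap 32 mm in diameter, 6 mm thick, on a stiff live hinge that stays where it is left (about 0.015 N m). In rad: 0 = shut, level on the tube's mouth; 1.57 = upright; stop at 2.1, leaning back over the rack's +x side.
- sample1_tab (a point): Centre of the thumb tab of the blue cap that is open at the start: 14 mm wide along the hinge line, 4 mm thick, 24 mm long, standing square on the cap's outer end. Shut: the tab is upright, its mid-plane 42 mm from the hinge line (rack's -x side), from the hinge's height to 24 mm above it. It turns with the cap, up and over towards +x.
- sample1_hinge (a point): Point on the hinge line of the blue cap that is open at the start, in mid-width. The hinge line runs along the rack's y axis at the height of the tube's mouth, 121 mm above the table; it does not move as the cap turns. The tube's (and shut cap's) centre is 18 mm from it towards the rack's -x. The shut cap's upper face is 6 mm above it.
- sample2_cap (a joint): Blue cap of the other sample tube, shut at the start; leave it shut. Cap 32 mm in diameter, 6 mm thick, on a stiff live hinge that stays where it is left (about 0.015 N m). In rad: 0 = shut, level on the tube's mouth; 1.57 = upright; stop at 2.1, leaning back over the rack's +x side.
- sample2_hinge (a point): Point on the hinge line of the blue cap that is shut at the start, in mid-width. The hinge line runs along the rack's y axis at the height of the tube's mouth, 121 mm above the table; it does not move as the cap turns. The tube's (and shut cap's) centre is 18 mm from it towards the rack's -x. The shut cap's upper face is 6 mm above it.
- valve: Purge valve, fixed to the bench: white housing 110 (x) x 130 (y) x 60 mm high (two 15 mm steel stubs stand on top), with a flat guide plate and, on its +y side, a black scale ledge reaching out along its -x side. Origin: centre of the housing's underside. The slide is pulled out along the valve's -x axis.
- purge_slide (a joint): Spring-return slide of the purge valve, in m: 0 = home (the spring pulls it back there when let go), growing as it is pulled out along the valve's -x; end stop at 0.09. The pull needed is about 3.3 N at home plus 1.1 N for each 10 mm.
- knob_grip (a point): Point on the axis of the slide's upright red knob, 72 mm above the bench: the place to grip. The knob is 22 mm in diameter (27 mm in its topmost 6 mm), from 40 to 100 mm above the bench, and travels with the slide. At home its axis is 45 mm in front of the housing's face; beneath it is the dark slide block, 26 (x) x 40 (y) mm, up to 40 mm above the bench.
- pointer (a point): Point on the white pointer (5 mm wide bar along the valve's y) that moves with the slide over the black ledge, 28 mm above the bench.
- band_mid (a point): Middle of the green band painted across the black ledge: 14 mm long in the pulling direction (valve's x), 30 mm along the valve's y. It lies 45 to 72 mm from the home position of the pointer, at a distance that varies.
- reagent_bottle: Bystander, not to be disturbed: amber glass bottle with black cap, 60 mm diameter, 140 mm tall. Origin: centre of its underside.
- beaker: Bystander, not to be disturbed: empty glass beaker, 70 mm diameter, 90 mm tall. Origin: centre of its underside.
- white_jar: Bystander, not to be disturbed: white jar with blue lid, 48 mm diameter, 65 mm tall, standing beside the valve. Origin: centre of its underside.
- wrench: Bystander, not to be disturbed: steel wrench 160 mm long lying flat in front of the robot. Origin: on its underside.
- cap_tray: Bystander, not to be disturbed: white tray 100 x 70 x 22 mm. Origin: centre of its underside.
- flask: Bystander, not to be disturbed: conical glass flask, 72 mm wide, 105 mm tall. Origin: centre of its underside.
- clamp_ring: Bystander, not to be disturbed: steel ring, 60 mm outside diameter, 14 mm high, lying in front of the rack. Origin: centre of its underside.

How it is judged (in metres and radians):
On the way, in this order (a step that is already met when the one before it is completed fails the run):
1. the yellow cap is wide open and both blue caps are shut, with the purge slide still home (value of joint blank_cap above 1.2 rad and value of joint each of sample1_cap, sample2_cap below 0.1 rad and value of joint purge_slide below 0.02 m), for 0.2 s.
2. the slide is pulled out, its pointer over the green band (value of joint blank_cap above 1.2 rad and value of joint each of sample1_cap, sample2_cap below 0.1 rad and x of pointer in the frame of band_mid between -0.0075 and 0.0075 m), for 0.3 s.
At the end, for the whole second after the job is handed in: The gripper's fingers still hold the red knob out against its spring (more than 2 N), the slide at rest with the middle of the white pointer within 7.5 mm of the middle of the green band; the yellow cap is open by more than 1.2 rad and both blue caps are shut to within 0.1 rad (all of step 2 and contact force between the fingers and purge_slide above 2 N and velocity of joint purge_slide between -0.01 and 0.01 m/s); the arm keeps its last pose, push and grip.
It fails at once if the purge slide is pulled before the caps are set (value of joint purge_slide above 0.03 m and not (value of joint blank_cap above 1.2 rad and value of joint each of sample1_cap, sample2_cap below 0.1 rad)).
It fails at once if the blue cap that was shut is opened (value of joint sample2_cap above 0.4 rad).
It fails at once if a bystander is moved by more than 30 mm (distance of any of reagent_bottle, beaker, white_jar, wrench, cap_tray, flask, clamp_ring from where it was at the start of the episode above 0.03 m).
It also fails if it takes over 70 s, if anything falls off the work surface, if the arm or the gripper's body presses on something with over 40 N, if the wrist force passes 120 N, or if a joint passes its speed limit or range.

## Working session

There is one attempt and no reset: what is moved stays moved. The work goes in short steps, Python scripts to look and compute and a shell command to move; the robot and the scene stay as the last step left them, time stands still between calls to the robot, and variables do not carry over. Pictures are saved under pics/ and viewed, at most 10 in all, crops included, and the job is handed in when it is done.

```bash
mkdir -p pics; python3 - <<'E'
from plant import get_obs,cams
import cv2
o=get_obs();print(o)
for n in("scene","top"):
    c=cams.capture(n);cv2.imwrite(f"pics/{n}1.png",c["color"][:,:,::-1]);print(n,c["K"].tolist(),c["R"].round(4).tolist(),c["t"].round(1).tolist())
E
```

```text
{'time': 0.0, 'joint_positions': array([ 1.08605151e+00,  3.42702556e-01,  1.52505189e+00, -2.24599017e-05,
        1.27542735e+00, -1.45979161e-01]), 'dq': array([-0.00072506, -0.00034826, -0.00151955,  0.00075785, -0.00030576,
       -0.00042844]), 'tau': array([-3.04554296e-04, -4.31236446e+01, -2.44223696e+01,  7.18862540e-02,
        5.56028215e-02, -1.12452753e-04]), 'tool_pos': array([174.22731561, 494.75676928, 207.84330208]), 'tcp_rot': array([-3.14001729e+00, -2.09910501e-04,  2.80283339e+00]), 'contact_force': array([-0.67430077, -0.60458336,  0.01918387]), 'moment': array([-0.01708638,  0.04698034, -0.03343953]), 'finger_force': 0.0, 'grip_width': 91.80897469705991}
scene [[523.938885919378, 0.0, 325.4372358030852], [0.0, 523.938885919378, 229.18627830107835], [0.0, 0.0, 1.0]] [[0.7172, 0.6968, -0.0111], [0.4986, -0.5242, -0.6903], [-0.4869, 0.4895, -0.7234]] [-422.0, -226.2, 1562.7]
top [[544.4776191996843, 0.0, 320.20905782823763], [0.0, 544.4776191996843, 232.90886218020023], [0.0, 0.0, 1.0]] [[0.0156, -0.9996, 0.025], [-0.9903, -0.0189, -0.1378], [0.1382, -0.0226, -0.9901]] [-27.3, 582.1, 1333.7]
```

View pics/scene1.png

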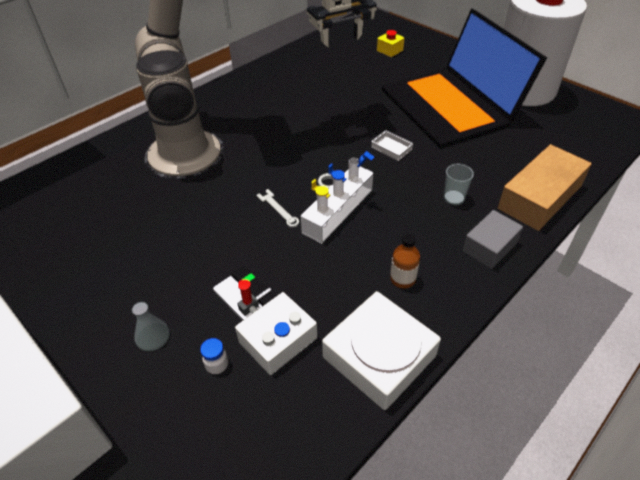

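View pics/top1.png

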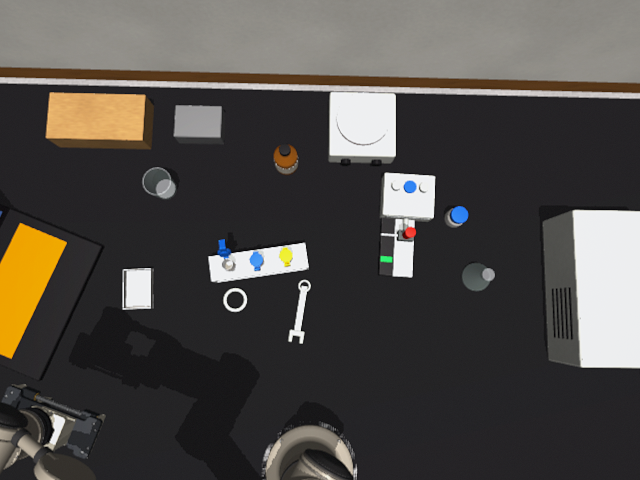

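The top view shows the rack with the open blue cap around (226,250), the shut blue cap at (257,260) and the yellow cap at (286,257). It also shows the red knob at (410,232), the green band at (386,259) and the valve housing at (409,195).

```bash
cat > h.py <<'E'
import numpy as np,cv2
from plant import get_obs,cams
def ray(c,uv,z):
    d=c["R"].T@np.linalg.inv(c["K"])@[uv[0],uv[1],1]; o=-c["R"].T@c["t"]
    return o+d*(z-o[2])/d[2]
def blobs(c,lo,hi,roi=None,amin=8):
    hsv=cv2.cvtColor(c["color"],cv2.COLOR_RGB2HSV); m=cv2.inRange(hsv,lo,hi)
    if roi: k=np.zeros_like(m); k[roi[1]:roi[3],roi[0]:roi[2]]=255; m&=k
    n,l,s,ce=cv2.connectedComponentsWithStats(m)
    return [(ce[i],s[i],cv2.minAreaRect(np.argwhere(l==i)[:,::-1].astype(np.float32))) for i in range(1,n) if s[i][4]>=amin]
Y=((22,120,100),(35,255,255));B=((100,120,60),(125,255,255));G=((45,120,80),(75,255,255));Rd=((0,150,80),(8,255,255));W=((0,0,170),(180,50,255))
E
python3 - <<'E'
from h import *
c=cams.capture("top")
np.set_printoptions(precision=1,suppress=True)
def show(n,col,roi,z,a=8):
    for ce,s,r in blobs(c,*col,roi,a):
        print(n,ce,s,ray(c,ce,z)); 
        if n in("rack","valve"):
            print([ray(c,p,z)[:2] for p in cv2.boxPoints(r)])
show("yel",Y,(200,220,320,290),127);show("blue",B,(200,220,320,290),127)
show("green",G,(370,200,430,290),20);show("red",Rd,(370,200,430,290),100)
show("rack",W,(200,235,320,290),64,200);show("valve",W,(375,165,440,219),60,300);show("slide",W,(375,220,440,290),15,20)
E
```

```text
yel [285.6 256.2] [279 248  13  19 165] [513.6  65.2 127. ]
blue [223.  248.9] [217 239  14  20 173] [528.3 212.1 127. ]
blue [256.  260.3] [250 252  13  19 164] [502.8 134.  127. ]
green [386.1 258.8] [380 256  13   7  83] [ 521.9 -187.    20. ]
red [409.7 232.4] [404 227  12  12 107] [ 579.6 -232.7  100. ]
rack [257.4 263.3] [ 209  243  100   40 2166] [500.9 136.4  64. ]
[array([516.6, 258.8]), array([555.3,  21.3]), array([489. ,  10.5]), array([451. , 246.6])]
valve [408.7 195.9] [ 383  173   52   46 2015] [ 678.3 -238.5   60. ]
[array([ 628.1, -170.4]), array([ 738.6, -177.7]), array([ 732.6, -307.9]), array([ 621.9, -299.1])]
slide [401.9 253.9] [381 220  33  57 813] [ 535.6 -228.3   15. ]
slide [409.3 222.9] [404 220  11   8  69] [ 616.7 -248.2   15. ]
```

```bash
python3 -m creep '[{"hand":0,"tx":0,"ty":0,"tz":-0.01,"spin":-9.5},{"hand":0,"tx":0,"ty":0,"tz":-0.01,"spin":-9.5},{"hand":0,"tx":0,"ty":0,"tz":0,"spin":-9.6}]'
python3 -m creep '[{"hand":0,"tx":-0.042,"ty":-0.042,"tz":0,"spin":0},{"hand":0,"tx":-0.042,"ty":-0.042,"tz":0,"spin":0},{"hand":0,"tx":-0.042,"ty":-0.042,"tz":0,"spin":0},{"hand":0,"tx":-0.042,"ty":-0.042,"tz":0,"spin":0}]'
python3 -m creep '[{"hand":0,"tx":-0.042,"ty":-0.042,"tz":0,"spin":0},{"hand":0,"tx":-0.042,"ty":-0.042,"tz":0,"spin":0},{"hand":0,"tx":-0.042,"ty":-0.042,"tz":0,"spin":0},{"hand":0,"tx":-0.042,"ty":-0.042,"tz":0,"spin":0},{"hand":0,"tx":0,"ty":0,"tz":0,"spin":0}]'
python3 - <<'E'
from h import *
o=get_obs();print(o["tool_pos"],o["tcp_rot"])
c=cams.capture("wrist");cv2.imwrite("pics/w1.png",c["color"][:,:,::-1]);print(c["R"].round(2).tolist(),(-c["R"].T@c["t"]).round(0))
E
```

```text
time: 0.52
tool_pos: [174.6, 495.4, 229.0]
tcp_rot: [3.141, 0.001, -2.976]
contact_force: [1.1, -0.1, 0.2]
grip_width: 66.6
finger_force: 0.0
time: 1.02
tool_pos: [368.3, 354.9, 228.4]
tcp_rot: [3.141, -0.0, -2.981]
contact_force: [0.7, 1.0, -0.3]
grip_width: 26.0
finger_force: 0.0
time: 1.65
tool_pos: [562.3, 214.0, 227.2]
tcp_rot: [-3.141, -0.001, -2.986]
contact_force: [-0.5, 0.5, -0.1]
grip_width: 0.2
finger_force: 0.0
[562.32273761 213.998094   227.19110813] [-3.14078790e+00 -8.92707505e-04 -2.98619879e+00]
[[-0.16, 0.99, -0.0], [0.95, 0.15, 0.28], [0.27, 0.04, -0.96]] [489. 203. 403.]
```

View pics/w1.png

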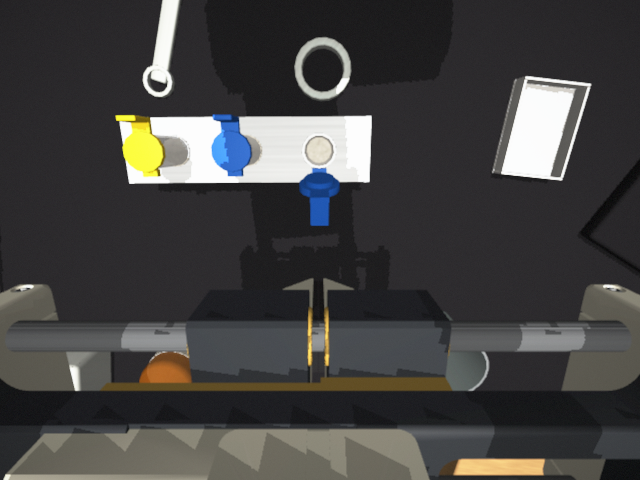

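The wrist view shows the open tube's mouth at (319,150) with its cap standing behind at (319,190), the shut blue cap at (231,150) and the yellow one at (143,152). The tool axes line up with the rack.

```bash
python3 - <<'E'
from h import *
np.set_printoptions(precision=1,suppress=True)
c=cams.capture("wrist");o=get_obs();a=0.158
X=np.array([np.cos(a),np.sin(a)]);Yv=np.array([-X[1],X[0]])
P={"yel":ray(c,(143,152),127),"blue":ray(c,(231.5,150),127),"mouth":ray(c,(319,150),121),"tabY":ray(c,(127,117.5),145),"tabB":ray(c,(222,117.5),145)}
for n,p in P.items():
    d=p[:2]-o["tool_pos"][:2]; print(n,p,"rack x,y rel tool",d@X,d@Yv)
for ce,s,r in blobs(c,*W,(110,105,380,190),500): print([ray(c,p,64)[:2] for p in cv2.boxPoints(r)])
E
```

```text
yel [514.3  67.8 127. ] rack x,y rel tool -68.1550823299718 -139.98533507822074
blue [501.7 137.  127. ] rack x,y rel tool -69.70416377484594 -69.7203245837135
mouth [490.9 205.4 121. ] rack x,y rel tool -69.65739886883377 -0.46086160685912547
tabY [490.1  64.9 145. ] rack x,y rel tool -92.48277869487613 -139.04639533779215
tabB [479.3 132.6 145. ] rack x,y rel tool -92.5012066069691 -70.51617896647846
[array([491.7,  18.5]), array([455.2, 247.8]), array([515.9, 260.1]), array([554.5,  18.5])]
```

```bash
python3 -m creep '[{"hand":0,"tx":-0.015,"ty":0,"tz":0,"spin":0},{"hand":0,"tx":0,"ty":0,"tz":0.036,"spin":0},{"hand":0,"tx":0,"ty":0,"tz":0.036,"spin":0},{"hand":0,"tx":0.015,"ty":0,"tz":0,"spin":0},{"hand":0,"tx":0.015,"ty":0,"tz":0,"spin":0}]'
python3 -m creep '[{"hand":0,"tx":0.015,"ty":0,"tz":0,"spin":0},{"hand":0,"tx":0.015,"ty":0,"tz":0,"spin":0},{"hand":0,"tx":0.01,"ty":0,"tz":0,"spin":0},{"hand":0,"tx":0.01,"ty":0,"tz":0,"spin":0},{"hand":0,"tx":0,"ty":0,"tz":0,"spin":0}]'
python3 -m creep '[{"hand":0,"tx":0.002,"ty":0,"tz":0.005,"spin":0},{"hand":0,"tx":0.002,"ty":0,"tz":0.005,"spin":0},{"hand":0,"tx":0,"ty":0,"tz":0.003,"spin":0},{"hand":0,"tx":0,"ty":0,"tz":0,"spin":0}]'
```

```text
time: 2.38
tool_pos: [543.0, 216.1, 156.1]
tcp_rot: [3.141, -0.002, -2.979]
contact_force: [0.4, -0.7, 0.4]
grip_width: 0.5
finger_force: 0.0
time: 3.0
tool_pos: [495.0, 207.0, 156.7]
tcp_rot: [3.141, 0.0, -2.981]
contact_force: [-0.2, -0.6, -0.2]
grip_width: -0.2
finger_force: 0.0
time: 3.5
tool_pos: [491.6, 206.1, 143.1]
tcp_rot: [3.142, -0.001, -2.981]
contact_force: [-0.3, 0.2, 0.6]
grip_width: 0.1
finger_force: 0.0
```

```bash
python3 -m creep '[{"hand":0,"tx":0,"ty":0,"tz":0.002,"spin":0},{"hand":0,"tx":0,"ty":0,"tz":0,"spin":0}]'; python3 -m creep '[{"hand":0,"tx":0,"ty":0,"tz":0.0015,"spin":0},{"hand":0,"tx":0,"ty":0,"tz":0,"spin":0}]'
```

```text
time: 3.75
tool_pos: [491.7, 206.1, 141.4]
tcp_rot: [3.141, -0.0, -2.981]
contact_force: [-0.4, 0.2, -0.3]
grip_width: 0.3
finger_force: 0.0
time: 4.0
tool_pos: [491.6, 206.1, 139.9]
tcp_rot: [3.142, -0.0, -2.981]
contact_force: [-0.2, 0.9, -0.3]
grip_width: 0.1
finger_force: 0.0
```

```bash
python3 -m creep '[{"hand":0,"tx":0,"ty":0,"tz":0.001,"spin":0},{"hand":0,"tx":0,"ty":0,"tz":0,"spin":0}]'; python3 -m creep '[{"hand":0,"tx":0,"ty":0,"tz":0.001,"spin":0},{"hand":0,"tx":0,"ty":0,"tz":0,"spin":0}]'
python3 - <<'E'
from h import *
c=cams.capture("wrist");cv2.imwrite("pics/w2.png",c["color"][:,:,::-1])
E
```

```text
time: 4.25
tool_pos: [491.6, 206.1, 139.0]
tcp_rot: [3.142, -0.0, -2.981]
contact_force: [0.4, -0.6, -0.0]
grip_width: 0.4
finger_force: 0.0
time: 4.5
tool_pos: [491.6, 206.1, 137.9]
tcp_rot: [3.142, -0.0, -2.981]
contact_force: [-0.1, 0.3, -0.3]
grip_width: 0.4
finger_force: 0.0
```

View pics/w2.png

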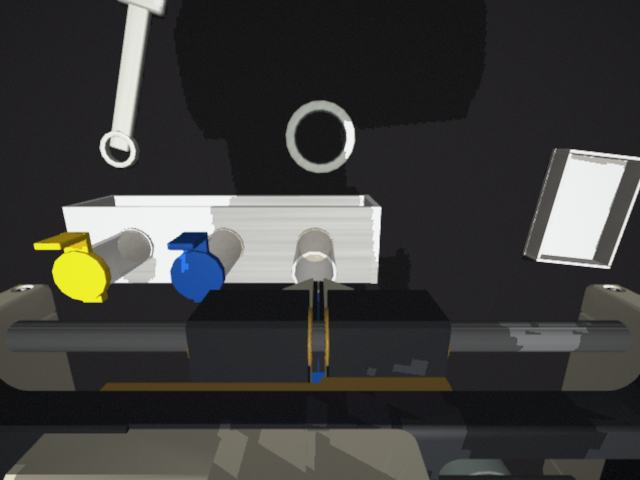

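The wrist view shows the mouth at (314,268) still open in front of the fingers, with blue showing behind them at (318,378), so the cap is not shut. I'll check the scene camera.

```bash
python3 - <<'E'
from h import *
c=cams.capture("scene");cv2.imwrite("pics/s2.png",cv2.resize(c["color"][110:250,270:410,::-1],(700,700))[:600])
w=cams.capture("wrist")
for cc in(w,c):
  for p in([491.6,206.1,124],[493.5,204.5,121],[511,207.5,121]):
    q=cc["R"]@p+cc["t"];print((cc["K"]@q/q[2])[:2].round())
E
```

```text
[318. 273.]
[315. 274.]
[315. 300.]
[354. 161.]
[354. 162.]
[360. 165.]
```

View pics/s2.png

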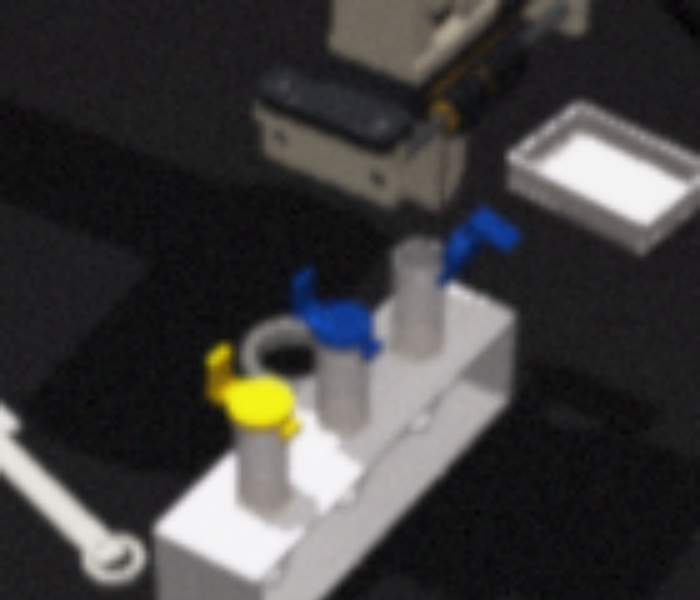

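The crop shows the blue cap still open at about (480,240), and the fingers are not where I expected. I'll take a wider crop to read the gripper's shape.

```bash
python3 - <<'E'
from h import *
c=cams.capture("scene");cv2.imwrite("pics/s3.png",cv2.resize(c["color"][20:200,240:440,::-1],(666,600),interpolation=cv2.INTER_CUBIC))
print(get_obs()["joint_positions"],get_obs()["tool_pos"])
E
```

```text
[ 2.53132993e-01  4.23549026e-01  1.60675027e+00  6.85978630e-05
  1.11115500e+00 -1.47805979e+00] [491.74131979 206.14073078 138.05885245]
```

View pics/s3.png

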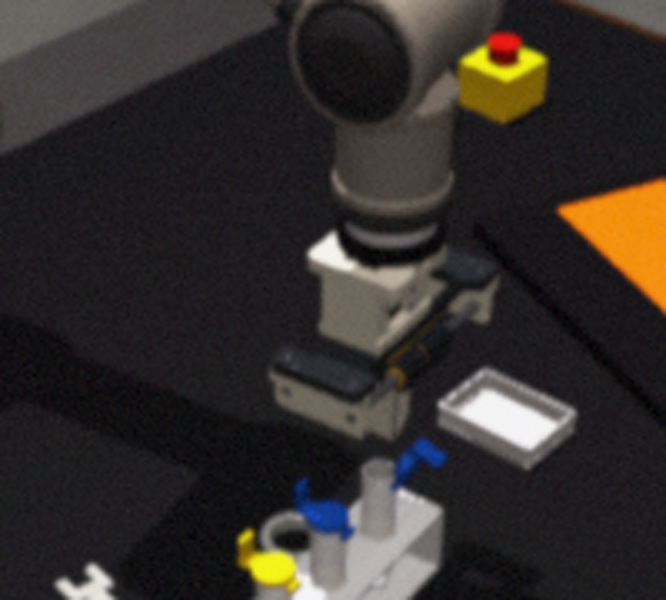

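The body's end plate has its bottom edge from (275,400) to (395,437), and no fingers can be seen below it above the mouth at (378,465). I'll compare that with the projected geometry.

```bash
python3 - <<'E'
from h import *
c=cams.capture("scene");w=cams.capture("wrist")
def pr(cc,p):
    q=cc["R"]@p+cc["t"];return (cc["K"]@q/q[2])[:2]
t=np.array([491.7,206.1,0]);a=.16
R=np.array([[np.cos(a),-np.sin(a),0],[np.sin(a),np.cos(a),0],[0,0,1]])
for n,p in {"platebotL":[-37,-95,190],"platebotR":[37,-95,190],"platebotR-z170":[37,-95,170],"tip":[0,0,124],"tipz150":[0,0,150],"z190":[0,0,190]}.items():
    P=t+R@p;print(n,((pr(c,P)-[240,20])*3.33).round(),pr(w,P).round())
E
python3 -m creep '[{"hand":0,"tx":0,"ty":0,"tz":-0.02,"spin":0},{"hand":0,"tx":0,"ty":0,"tz":-0.02,"spin":0},{"hand":0.4,"tx":0,"ty":0,"tz":-0.02,"spin":0},{"hand":0.4,"tx":0,"ty":0,"tz":0,"spin":0},{"hand":0.4,"tx":0,"ty":0,"tz":0,"spin":0}]'
python3 - <<'E'
from h import *
c=cams.capture("scene");w=cams.capture("wrist")
a=cv2.resize(c["color"][70:190,290:410,::-1],(400,400),interpolation=cv2.INTER_CUBIC)
b=cv2.resize(w["color"][160:480,160:480,::-1],(400,400))
cv2.imwrite("pics/s4.png",np.hstack([a,b]))
E
```

```text
platebotL [267. 447.] [ 71. 245.]
platebotR [353. 484.] [104. 404.]
platebotR-z170 [353. 506.] [129. 375.]
tip [380. 468.] [318. 273.]
tipz150 [381. 441.] [318. 291.]
z190 [382. 398.] [318. 331.]
time: 5.42
tool_pos: [491.3, 206.0, 197.2]
tcp_rot: [-3.142, -0.001, -2.981]
contact_force: [-0.5, 1.0, -0.4]
grip_width: 26.0
finger_force: 0.0
```

View pics/s4.png

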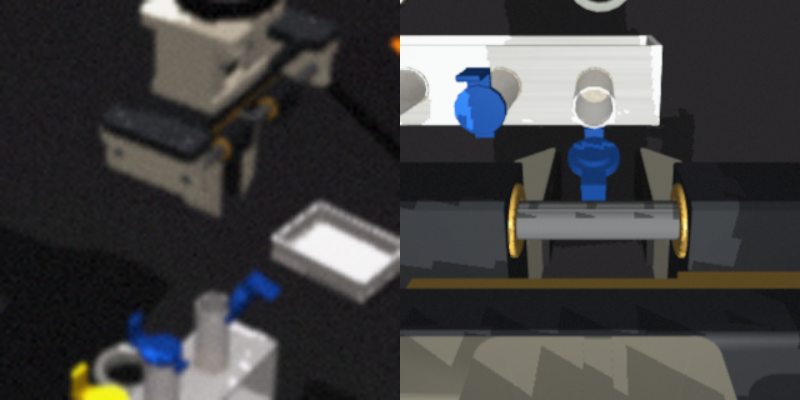

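```bash
python3 -m creep '[{"hand":0,"tx":-0.04,"ty":0,"tz":0,"spin":0},{"hand":0,"tx":-0.045,"ty":0,"tz":0,"spin":0},{"hand":0,"tx":0,"ty":0,"tz":0.031,"spin":0},{"hand":0,"tx":0,"ty":0,"tz":0.031,"spin":0},{"hand":0,"tx":0,"ty":0,"tz":0,"spin":0}]'
python3 - <<'E'
from h import *
w=cams.capture("wrist");print([(b[0].round(),b[1]) for b in blobs(w,*B,amin=40)])
E
python3 -m creep '[{"hand":0,"tx":0.015,"ty":0,"tz":0,"spin":0},{"hand":0,"tx":0.015,"ty":0,"tz":0,"spin":0},{"hand":0,"tx":0.01,"ty":0,"tz":0,"spin":0},{"hand":0,"tx":0.01,"ty":0,"tz":0,"spin":0},{"hand":0,"tx":0,"ty":0,"tz":0,"spin":0}]'
python3 - <<'E'
from h import *
w=cams.capture("wrist");print([(b[0].round(),b[1]) for b in blobs(w,*B,amin=40)]);cv2.imwrite("pics/w5.png",w["color"][:,:,::-1])
E
```

```text
time: 6.15
tool_pos: [573.6, 219.2, 132.7]
tcp_rot: [-3.141, -0.007, -2.981]
contact_force: [0.1, 0.1, -0.6]
grip_width: 0.5
finger_force: 0.0
[(array([177., 118.]), array([ 139,   65,   72,  103, 4423], dtype=int32)), (array([313., 198.]), array([ 282,  157,   63,   89, 3529], dtype=int32))]
time: 6.82
tool_pos: [537.4, 213.8, 147.4]
tcp_rot: [3.14, 0.032, -2.982]
contact_force: [13.6, 1.0, 32.3]
grip_width: 0.9
finger_force: 15.8
[(array([192., 189.]), array([ 162,  150,   60,   77, 3073], dtype=int32)), (array([313., 245.]), array([ 285,  215,   57,   70, 2354], dtype=int32))]
```

View pics/w5.png

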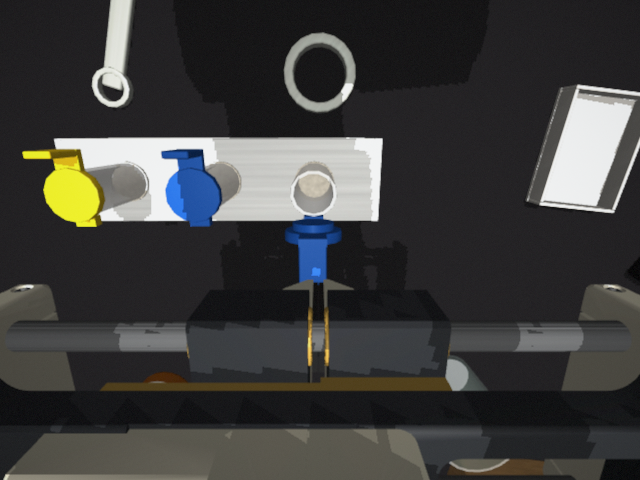

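The fingertips seem to ride on top of the tab at (313,260), which pushes the tool up. I'll back off straight up and measure the cap angle and the real fingertip depth.

```bash
python3 -m creep '[{"hand":0,"tx":-0.01,"ty":0,"tz":-0.02,"spin":0},{"hand":0,"tx":-0.04,"ty":0,"tz":-0.04,"spin":0},{"hand":0,"tx":0,"ty":0,"tz":-0.03,"spin":0},{"hand":0,"tx":0,"ty":0,"tz":0,"spin":0}]'
python3 - <<'E'
from h import *
np.set_printoptions(precision=0,suppress=True)
w=cams.capture("wrist");o=get_obs();print(o["tool_pos"],w["K"])
cv2.imwrite("pics/w6.png",w["color"][:,:,::-1])
print([(b[0],b[1]) for b in blobs(w,*B,amin=40)])
a=.16;R=np.array([[np.cos(a),-np.sin(a),0],[np.sin(a),np.cos(a),0],[0,0,1]])
def pr(p): q=w["R"]@p+w["t"];return (w["K"]@q/q[2])[:2]
H=np.array([511,207.5,121])
for th in(1.2,1.4,1.6,1.8,2.0,2.1):
    u=np.array([-np.cos(th),0,np.sin(th)]);n=np.array([np.sin(th),0,np.cos(th)])
    print(th,pr(H+R@(44*u)),pr(H+R@(44*u+24*n)),pr(H+R@(40*u+24*n)),pr(H+R@(2*u)))
T=o["tool_pos"]
for dz in(-14,-5,5,14,25): print("tip dz",dz,[pr(T+R@np.array([sx,sy,dz])) for sx in(-9.5,9.5) for sy in(-19,19)])
E
```

```text
time: 7.38
tool_pos: [577.4, 220.2, 230.3]
tcp_rot: [3.141, 0.008, -2.981]
contact_force: [-0.4, -0.1, -0.8]
grip_width: 0.5
finger_force: 0.0
[576. 220. 228.] [[337.   0. 318.]
 [  0. 337. 243.]
 [  0.   0.   1.]]
[(array([225., 122.]), array([ 206,   89,   40,   65, 1783], dtype=int32)), (array([314., 162.]), array([ 295,  144,   40,   40, 1003], dtype=int32))]
1.2 [315. 130.] [315. 164.] [315. 166.] [316. 151.]
1.4 [315. 143.] [315. 178.] [315. 179.] [316. 152.]
1.6 [315. 156.] [315. 191.] [315. 190.] [316. 152.]
1.8 [315. 169.] [315. 201.] [315. 198.] [316. 153.]
2.0 [315. 180.] [315. 208.] [316. 205.] [316. 153.]
2.1 [315. 185.] [316. 210.] [316. 207.] [316. 154.]
tip dz -14 [array([286., 255.]), array([350., 255.]), array([287., 284.]), array([349., 284.])]
tip dz -5 [array([285., 260.]), array([351., 260.]), array([286., 290.]), array([350., 290.])]
tip dz 5 [array([283., 266.]), array([353., 266.]), array([284., 298.]), array([352., 298.])]
tip dz 14 [array([281., 272.]), array([354., 272.]), array([282., 305.]), array([353., 305.])]
tip dz 25 [array([279., 280.]), array([357., 280.]), array([280., 315.]), array([355., 315.])]
```

View pics/w6.png

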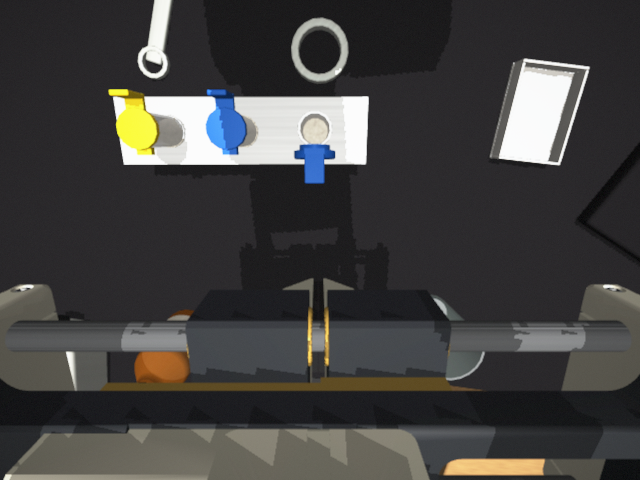

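The tab end now lies at row 183 (about 1.45 rad). So the fingertips must be effectively higher than stated relative to the TCP. I'll find their height by touching the shut yellow cap, whose top is at z = 127.

```bash
python3 -m creep '[{"hand":0,"tx":0.029,"ty":-0.048,"tz":0,"spin":0},{"hand":0,"tx":0.028,"ty":-0.047,"tz":0,"spin":0},{"hand":0,"tx":0.028,"ty":-0.047,"tz":0,"spin":0},{"hand":0,"tx":0,"ty":0,"tz":0.04,"spin":0},{"hand":0,"tx":0,"ty":0,"tz":0.038,"spin":0}]'
python3 -m creep '[{"hand":0,"tx":0,"ty":0,"tz":0.004,"spin":0},{"hand":0,"tx":0,"ty":0,"tz":0.004,"spin":0}]'
python3 -m creep '[{"hand":0,"tx":0,"ty":0,"tz":0.004,"spin":0},{"hand":0,"tx":0,"ty":0,"tz":0,"spin":0}]' | egrep 'tool|force'
python3 -m creep '[{"hand":0,"tx":0,"ty":0,"tz":0.003,"spin":0},{"hand":0,"tx":0,"ty":0,"tz":0,"spin":0}]'| egrep 'tool|force'
python3 -m creep '[{"hand":0,"tx":0,"ty":0,"tz":0.003,"spin":0},{"hand":0,"tx":0,"ty":0,"tz":0,"spin":0}]'| egrep 'tool|force'
python3 -m creep '[{"hand":0,"tx":0,"ty":0,"tz":0.003,"spin":0},{"hand":0,"tx":0,"ty":0,"tz":0,"spin":0}]'| egrep 'tool|force'
```

```text
time: 8.05
tool_pos: [513.5, 65.2, 147.0]
tcp_rot: [3.141, 0.0, -2.983]
contact_force: [-0.3, 0.1, -0.5]
grip_width: 0.6
finger_force: 0.0
time: 8.3
tool_pos: [514.8, 66.1, 140.7]
tcp_rot: [-3.142, 0.001, -2.981]
contact_force: [0.6, -0.2, -0.3]
grip_width: 0.5
finger_force: 0.0
tool_pos: [514.7, 66.1, 136.6]
contact_force: [-0.2, 0.4, -0.3]
finger_force: 0.0
tool_pos: [514.3, 66.0, 133.0]
contact_force: [0.2, -0.4, -0.3]
finger_force: 0.0
tool_pos: [514.2, 66.0, 129.8]
contact_force: [0.2, 0.7, -0.3]
finger_force: 0.0
tool_pos: [514.2, 66.0, 126.7]
contact_force: [0.3, -0.8, -0.8]
finger_force: 0.0
```

```bash
for i in 1; do python3 -m creep '[{"hand":0,"tx":0,"ty":0,"tz":0.003,"spin":0},{"hand":0,"tx":0,"ty":0,"tz":0,"spin":0}]'| egrep 'tool|force'; done
python3 -m creep '[{"hand":0,"tx":0,"ty":0,"tz":0.003,"spin":0},{"hand":0,"tx":0,"ty":0,"tz":0,"spin":0}]'| egrep 'tool|force'
python3 -m creep '[{"hand":0,"tx":0,"ty":0,"tz":0.003,"spin":0},{"hand":0,"tx":0,"ty":0,"tz":0,"spin":0}]'| egrep 'tool|force'
```

```text
tool_pos: [514.2, 65.9, 123.8]
contact_force: [-0.6, -0.4, 0.0]
finger_force: 0.0
tool_pos: [514.2, 66.0, 120.7]
contact_force: [-1.4, -0.3, -0.4]
finger_force: 0.0
tool_pos: [514.2, 65.9, 117.8]
contact_force: [0.5, -0.8, 1.4]
finger_force: 0.0
```

```bash

python3 -m creep '[{"hand":0,"tx":0,"ty":0,"tz":0.002,"spin":0},{"hand":0,"tx":0,"ty":0,"tz":0,"spin":0}]'| egrep 'tool|force'
python3 -m creep '[{"hand":0,"tx":0,"ty":0,"tz":0.002,"spin":0},{"hand":0,"tx":0,"ty":0,"tz":0,"spin":0}]'| egrep 'tool|force'
```

```text
tool_pos: [514.3, 66.0, 115.9]
contact_force: [0.1, -0.6, 0.5]
finger_force: 0.0
tool_pos: [514.3, 66.0, 113.9]
contact_force: [-0.1, -1.1, -0.0]
finger_force: 0.0
```

```bash

python3 -m creep '[{"hand":0,"tx":0,"ty":0,"tz":0.002,"spin":0},{"hand":0,"tx":0,"ty":0,"tz":0,"spin":0}]'| egrep 'tool|force'
python3 -m creep '[{"hand":0,"tx":0,"ty":0,"tz":0.002,"spin":0},{"hand":0,"tx":0,"ty":0,"tz":0,"spin":0}]'| egrep 'tool|force'
python3 -m creep '[{"hand":0,"tx":0,"ty":0,"tz":0.002,"spin":0},{"hand":0,"tx":0,"ty":0,"tz":0,"spin":0}]'| egrep 'tool|force'
python3 - <<'E'
from h import *
w=cams.capture("wrist")
print([(b[0].round(),b[1]) for b in blobs(w,*Y,amin=40)])
c=cams.capture("scene");print([(b[0].round(),b[1]) for b in blobs(c,*Y,(280,150,350,240),amin=10)])
cv2.imwrite("pics/s7.png",np.hstack([cv2.resize(c["color"][80:250,240:410,::-1],(400,400),interpolation=cv2.INTER_CUBIC),cv2.resize(w["color"][160:480,160:480,::-1],(400,400))]))
E
```

```text
tool_pos: [514.3, 66.0, 111.9]
contact_force: [-0.5, 0.5, 0.3]
finger_force: 0.0
tool_pos: [514.2, 66.0, 109.8]
contact_force: [-0.4, 0.8, -0.4]
finger_force: 0.0
tool_pos: [514.6, 66.0, 109.0]
contact_force: [-2.7, 0.1, 7.9]
finger_force: 4.0
[(array([317., 269.]), array([ 289,  246,   56,   75, 1371], dtype=int32))]
[(array([322., 193.]), array([314, 188,  16,  10,  73], dtype=int32))]
```

View pics/s7.png

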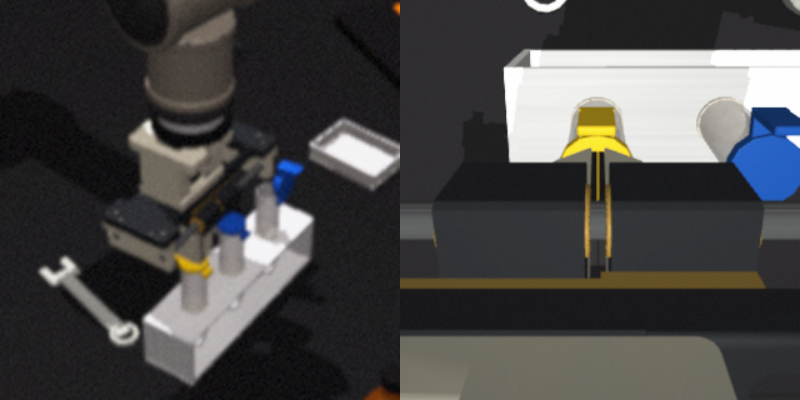

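The fingertips touch the cap at TCP z ≈ 109.5, so the tips lie about 17.5 mm above the TCP. The right-hand crop shows the fingers centred on the yellow cap, with the tab at (597,122) in front of them. I'll now flick the yellow cap open along an arc.

```bash

python3 -m creep '[{"hand":0,"tx":0,"ty":0,"tz":-0.032,"spin":0},{"hand":0,"tx":0.042,"ty":0,"tz":0,"spin":0},{"hand":0,"tx":0,"ty":0,"tz":0,"spin":0},{"hand":0,"tx":0,"ty":0,"tz":0.024,"spin":0},{"hand":0,"tx":0,"ty":0,"tz":0,"spin":0}]'
python3 -m creep '[{"hand":0,"tx":-0.008,"ty":0,"tz":0,"spin":0},{"hand":0,"tx":-0.006,"ty":0,"tz":-0.01,"spin":0},{"hand":0,"tx":-0.007,"ty":0,"tz":-0.009,"spin":0},{"hand":0,"tx":-0.008,"ty":0,"tz":-0.007,"spin":0},{"hand":0,"tx":-0.01,"ty":0,"tz":-0.005,"spin":0}]'
python3 -m creep '[{"hand":0,"tx":-0.011,"ty":0,"tz":-0.002,"spin":0},{"hand":0,"tx":-0.005,"ty":0,"tz":0.0,"spin":0},{"hand":0,"tx":0,"ty":0,"tz":0,"spin":0}]'
cat > ang.py <<'E'
from h import *
np.set_printoptions(precision=0,suppress=True)
w=cams.capture("wrist");o=get_obs();print(o["tool_pos"])
a=.16;R=np.array([[np.cos(a),-np.sin(a),0],[np.sin(a),np.cos(a),0],[0,0,1]])
def pr(p): q=w["R"]@p+w["t"];return (w["K"]@q/q[2])[:2]
for nm,col,H in(("yel",Y,[533.5,69.3,121]),("blue2",B,[522.3,138.4,121]),("blue1",B,[511,207.5,121])):
    H=np.array(H)
    print(nm,"hinge px",pr(H))
    for b in blobs(w,*col,amin=60): 
        x0,y0,ww,hh,ar=b[1]; print("  seen cols",x0,x0+ww,"rows",y0,y0+hh,ar)
    for th in(0,.3,.6,.9,1.2,1.5,1.8,2.1):
        u=np.array([-np.cos(th),0,np.sin(th)]);n=np.array([np.sin(th),0,np.cos(th)])
        P=[pr(H+R@(k*u+s*n+[0,y,0])) for k,s in((2,0),(34,0),(34,6),(44,0),(44,24),(40,24)) for y in(-7,7)]
        print("   th",th,"cols",np.min(P,0)[0].round(),np.max(P,0)[0].round(),"rows",np.min(P,0)[1].round(),np.max(P,0)[1].round())
E
python3 ang.py | sed -n '1,/blue2/p'
```

```text
time: 12.02
tool_pos: [472.4, 59.3, 114.9]
tcp_rot: [3.141, -0.003, -2.981]
contact_force: [0.5, 0.8, 0.7]
grip_width: 0.6
finger_force: 0.0
time: 12.65
tool_pos: [512.8, 65.6, 148.4]
tcp_rot: [-3.141, 0.002, -2.981]
contact_force: [-0.1, -0.4, 0.5]
grip_width: 0.5
finger_force: 0.2
time: 13.02
tool_pos: [528.0, 68.1, 149.0]
tcp_rot: [-3.142, 0.001, -2.981]
contact_force: [0.1, -0.3, 3.2]
grip_width: 0.6
finger_force: 1.5
[528.  68. 149.]
yel hinge px [318. 273.]
  seen cols 291 345 rows 265 286 615
  seen cols 317 320 rows 286 321 101
   th 0 cols 306.0 332.0 rows 206.0 270.0
   th 0.3 cols 305.0 332.0 rows 213.0 271.0
   th 0.6 cols 305.0 333.0 rows 228.0 271.0
   th 0.9 cols 305.0 333.0 rows 249.0 295.0
   th 1.2 cols 305.0 332.0 rows 273.0 321.0
   th 1.5 cols 305.0 332.0 rows 274.0 341.0
   th 1.8 cols 305.0 332.0 rows 275.0 352.0
   th 2.1 cols 306.0 331.0 rows 276.0 355.0
blue2 hinge px [427. 273.]
```

```bash

python3 -m creep '[{"hand":0,"tx":0.002,"ty":0,"tz":-0.015,"spin":0},{"hand":0,"tx":0.043,"ty":0,"tz":0,"spin":0},{"hand":0,"tx":0,"ty":0,"tz":0,"spin":0},{"hand":0,"tx":0,"ty":0,"tz":0.038,"spin":0},{"hand":0,"tx":0,"ty":0,"tz":0,"spin":0}]'|egrep 'tool|force'
python3 -m creep '[{"hand":0,"tx":-0.012,"ty":0,"tz":0,"spin":0},{"hand":0,"tx":-0.012,"ty":0,"tz":0,"spin":0},{"hand":0,"tx":-0.012,"ty":0,"tz":0,"spin":0},{"hand":0,"tx":-0.012,"ty":0,"tz":0,"spin":0},{"hand":0,"tx":0,"ty":0,"tz":0,"spin":0}]'|egrep 'tool|force'
python3 -m creep '[{"hand":0,"tx":0.03,"ty":0,"tz":0,"spin":0},{"hand":0,"tx":0,"ty":0,"tz":-0.03,"spin":0},{"hand":0,"tx":0,"ty":0,"tz":-0.04,"spin":0},{"hand":0,"tx":0,"ty":0,"tz":0,"spin":0}]'|egrep 'tool|force'
python3 ang.py
```

```text
tool_pos: [481.6, 60.9, 124.8]
contact_force: [0.9, 0.6, -0.6]
finger_force: 0.0
tool_pos: [531.1, 68.6, 125.9]
contact_force: [-0.2, 0.1, -0.3]
finger_force: 0.0
tool_pos: [502.2, 63.7, 199.0]
contact_force: [1.0, 1.1, 0.5]
finger_force: 0.0
[501.  64. 197.]
yel hinge px [319. 280.]
  seen cols 310 326 rows 274 282 94
  seen cols 308 311 rows 323 354 61
   th 0 cols 309.0 329.0 rows 228.0 278.0
   th 0.3 cols 309.0 329.0 rows 234.0 278.0
   th 0.6 cols 308.0 329.0 rows 247.0 279.0
   th 0.9 cols 308.0 329.0 rows 263.0 299.0
   th 1.2 cols 308.0 329.0 rows 280.0 318.0
   th 1.5 cols 309.0 329.0 rows 281.0 333.0
   th 1.8 cols 309.0 329.0 rows 282.0 342.0
   th 2.1 cols 309.0 328.0 rows 282.0 345.0
blue2 hinge px [405. 280.]
  seen cols 387 428 rows 228 283 1612
  seen cols 479 534 rows 273 321 1503
   th 0 cols 396.0 428.0 rows 228.0 278.0
   th 0.3 cols 397.0 432.0 rows 235.0 279.0
   th 0.6 cols 397.0 435.0 rows 247.0 279.0
   th 0.9 cols 397.0 435.0 rows 263.0 299.0
   th 1.2 cols 397.0 433.0 rows 281.0 318.0
   th 1.5 cols 397.0 431.0 rows 281.0 334.0
   th 1.8 cols 397.0 429.0 rows 282.0 343.0
   th 2.1 cols 397.0 425.0 rows 282.0 345.0
blue1 hinge px [491. 280.]
  seen cols 387 428 rows 228 283 1612
  seen cols 479 534 rows 273 321 1503
   th 0 cols 483.0 527.0 rows 228.0 278.0
   th 0.3 cols 483.0 535.0 rows 235.0 279.0
   th 0.6 cols 484.0 540.0 rows 247.0 279.0
   th 0.9 cols 484.0 540.0 rows 263.0 299.0
   th 1.2 cols 484.0 536.0 rows 281.0 318.0
   th 1.5 cols 484.0 534.0 rows 281.0 334.0
   th 1.8 cols 484.0 529.0 rows 282.0 343.0
   th 2.1 cols 483.0 522.0 rows 282.0 345.0
```

```bash

python3 -m creep '[{"hand":0,"tx":-0.034,"ty":0.047,"tz":0,"spin":0},{"hand":0,"tx":-0.034,"ty":0.047,"tz":0,"spin":0},{"hand":0,"tx":-0.034,"ty":0.046,"tz":0,"spin":0},{"hand":0,"tx":0,"ty":0,"tz":0.034,"spin":0},{"hand":0,"tx":0,"ty":0,"tz":0.033,"spin":0}]'|egrep 'tool|force'
python3 -m creep '[{"hand":0,"tx":0.02,"ty":0,"tz":0,"spin":0},{"hand":0,"tx":0.015,"ty":0,"tz":0,"spin":0},{"hand":0,"tx":0.012,"ty":0,"tz":0,"spin":0},{"hand":0,"tx":0.012,"ty":0,"tz":0,"spin":0},{"hand":0,"tx":0.012,"ty":0,"tz":0,"spin":0}]'|egrep 'tool|force'
python3 -m creep '[{"hand":0,"tx":0.006,"ty":0,"tz":0.003,"spin":0},{"hand":0,"tx":0.005,"ty":0,"tz":0.005,"spin":0},{"hand":0,"tx":0.004,"ty":0,"tz":0.005,"spin":0},{"hand":0,"tx":0.002,"ty":0,"tz":0.004,"spin":0},{"hand":0,"tx":0,"ty":0,"tz":0,"spin":0}]'|egrep 'tool|force'
```

```text
tool_pos: [578.0, 218.9, 126.2]
contact_force: [0.3, -0.1, -0.3]
finger_force: 0.0
tool_pos: [508.1, 206.7, 128.8]
contact_force: [0.3, 0.3, -0.6]
finger_force: 0.2
tool_pos: [491.7, 204.1, 111.5]
contact_force: [0.9, 0.0, -0.8]
finger_force: 0.0
```

```bash

python3 -m creep '[{"hand":0,"tx":0,"ty":0,"tz":0.002,"spin":0},{"hand":0,"tx":0,"ty":0,"tz":0,"spin":0}]'|egrep 'tool|force'
python3 -m creep '[{"hand":0,"tx":0,"ty":0,"tz":0.002,"spin":0},{"hand":0,"tx":0,"ty":0,"tz":0,"spin":0}]'|egrep 'tool|force'
```

```text
tool_pos: [492.1, 204.2, 109.9]
contact_force: [0.0, 0.1, 0.2]
finger_force: 0.0
tool_pos: [492.3, 204.2, 109.0]
contact_force: [-2.6, -1.1, 7.1]
finger_force: 3.7
```

```bash

python3 -m creep '[{"hand":0,"tx":0,"ty":0,"tz":0.001,"spin":0},{"hand":0,"tx":0,"ty":0,"tz":0,"spin":0}]'|egrep 'tool|force'
python3 -m creep '[{"hand":0,"tx":0,"ty":0,"tz":-0.04,"spin":0},{"hand":0,"tx":0,"ty":0,"tz":-0.045,"spin":0},{"hand":0,"tx":0,"ty":0,"tz":0,"spin":0}]'|egrep 'tool|force'
python3 ang.py | sed -n '/blue1/,$p'
python3 -m creep '[{"hand":0.6,"tx":0,"ty":0,"tz":0,"spin":6.3},{"hand":0.6,"tx":0,"ty":0,"tz":0,"spin":6.3},{"hand":0.6,"tx":-0.014,"ty":-0.054,"tz":0,"spin":0},{"hand":0.6,"tx":-0.014,"ty":-0.054,"tz":0,"spin":0},{"hand":0.6,"tx":-0.014,"ty":-0.054,"tz":0,"spin":0}]'|egrep 'tool|force'
python3 -m creep '[{"hand":0.6,"tx":-0.014,"ty":-0.054,"tz":0,"spin":0},{"hand":0.6,"tx":-0.014,"ty":-0.054,"tz":0,"spin":0},{"hand":0.6,"tx":-0.014,"ty":-0.054,"tz":0,"spin":0},{"hand":0.6,"tx":-0.014,"ty":-0.054,"tz":0,"spin":0},{"hand":0.6,"tx":-0.014,"ty":-0.054,"tz":0,"spin":0}]'|egrep 'tool|force'
python3 -m creep '[{"hand":0.6,"tx":0,"ty":0,"tz":0,"spin":0}]'
cat > v.py <<'E'
from h import *
np.set_printoptions(precision=1,suppress=True)
a=-.06;X=np.array([np.cos(a),np.sin(a)]);Yv=np.array([-X[1],X[0]])
for nm in("wrist","top"):
    c=cams.capture(nm);o=get_obs();print(nm,o["tool_pos"],o["tcp_rot"])
    roi=None if nm=="wrist" else (370,200,430,290)
    for n,col,z in(("red",Rd,100),("green",G,22),("green28",G,28)):
        for b in blobs(c,*col,roi,40 if roi is None else 8):
            p=ray(c,b[0],z)[:2];print(n,b[0],b[1],p,"valve-axes rel tool",(p-o["tool_pos"][:2])@X,(p-o["tool_pos"][:2])@Yv)
    if nm=="wrist":
        g=blobs(c,*G,None,40)
        if g:
            x0,y0,w,h,_=g[0][1]
            # white pointer on ledge: search rows above/below the green band's columns
            for b in blobs(c,*W,(x0-10,0,x0+w+10,480),30):
                x,y,ww,hh,A=b[1];print("white",b[0],b[1],ray(c,b[0],28))
        print([[p.tolist() for p in (ray(c,q,60)[:2].round(1) for q in cv2.boxPoints(b[2]))] for b in blobs(c,*W,None,3000)])
E
python3 v.py
```

```text
tool_pos: [492.3, 204.2, 108.9]
contact_force: [-4.2, -1.6, 14.7]
finger_force: 7.0
tool_pos: [494.1, 204.7, 195.6]
contact_force: [0.1, -0.0, -0.1]
finger_force: 0.0
blue1 hinge px [318. 265.]
  seen cols 205 246 rows 210 267 1698
  seen cols 297 337 rows 210 267 1620
   th 0 cols 308.0 328.0 rows 210.0 262.0
   th 0.3 cols 307.0 329.0 rows 216.0 263.0
   th 0.6 cols 307.0 329.0 rows 228.0 263.0
   th 0.9 cols 307.0 329.0 rows 244.0 281.0
   th 1.2 cols 307.0 329.0 rows 264.0 300.0
   th 1.5 cols 307.0 329.0 rows 265.0 317.0
   th 1.8 cols 308.0 328.0 rows 266.0 327.0
   th 2.1 cols 308.0 328.0 rows 267.0 330.0
tool_pos: [523.7, 38.5, 190.4]
contact_force: [0.5, -1.5, 0.0]
finger_force: 0.0
tool_pos: [577.6, -235.3, 190.1]
contact_force: [0.6, -0.3, -0.1]
finger_force: 0.0
time: 19.3
tool_pos: [577.3, -237.3, 189.3]
tcp_rot: [3.141, -0.003, 3.077]
contact_force: [-0.3, -0.1, -0.0]
grip_width: 55.3
finger_force: 0.0
wrist [ 577.2 -234.9  189.6] [ 3.1 -0.   3.1]
red [321.3 238.5] [307 217  30  41 929] [ 576.4 -234.2] valve-axes rel tool -0.81758044531181 0.6720442554980587
green [365.
[... 318 characters left out ...]
   1  33] [ 635.7 -195.6   28. ]
white [356.6 296.6] [ 340  276   47   44 1485] [ 664.2 -200.1   28. ]
white [361.4 361.3] [340 351  44  21 877] [ 746.3 -197.2   28. ]
[[[480.4, -251.6], [482.7, -180.2], [611.8, -177.5], [609.6, -257.8]], [[621.9, -297.2], [628.4, -174.1], [675.3, -174.0], [668.6, -302.0]]]
top [ 577.3 -233.5  190.1] [ 3.1 -0.   3.1]
red [413.8 235.1] [412 234   4   3   8] [ 573.1 -242.6] valve-axes rel tool -3.6715196912694825 -9.359780078442808
green [381.6 258.2] [380 256   5   6  24] [ 523.  -175.1] valve-axes rel tool -57.66884114696317 55.00676824488859
green28 [381.6 258.2] [380 256   5   6  24] [ 522.5 -174.3] valve-axes rel tool -58.28511855492195 55.793401112521956
```

```bash
python3 - <<'E'
from h import *
np.set_printoptions(precision=1,suppress=True)
c=cams.capture("wrist");im=c["color"].astype(int)
g=cv2.cvtColor(c["color"],cv2.COLOR_RGB2GRAY)
for col in(352,362,372): print(col,[(r,int(g[r,col])) for r in range(145,280) if g[r,col]>90])
t=cv2.imread("pics/top1.png",0)
for col in(384,387,390): print(col,[(r,int(t[r,col])) for r in range(218,275) if t[r,col]>90])
E
```

```text
352 [(145, 94), (146, 94), (147, 92), (148, 93), (149, 94), (150, 92), (151, 92), (152, 93), (153, 94), (154, 183), (155, 204), (156, 205), (157, 204), (158, 205), (159, 204), (160, 204), (161, 204), (162, 204), (163, 203), (164, 203), (165, 203), (166, 203), (167, 202), (168, 194), (169, 133), (221, 168), (222, 235), (223, 244), (224, 244), (225, 244), (226, 211), (263, 112), (264, 122), (265, 122), (266, 118), (267, 101), (271, 132), (272, 175), (273, 161), (274, 133), (275, 141), (276, 183), (277, 212), (278, 224), (279, 233)]
362 [(153, 110), (154, 188), (155, 203), (156, 202), (157, 203), (158, 202), (159, 202), (160, 202), (161, 202), (162, 202), (163, 202), (164, 201), (165, 202), (166, 201), (167, 201), (168, 193), (169, 113), (221, 194), (222, 245), (223, 244), (224, 244), (225, 234), (226, 167), (263, 111), (264, 120), (265, 122), (266, 118), (267, 102), (271, 131), (272, 173), (273, 158), (274, 130), (275, 145), (276, 187), (277, 218), (278, 226), (279, 235)]
372 [(153, 93), (154, 179), (155, 201), (156, 201), (157, 201), (158, 201), (159, 201), (160, 201), (161, 200), (162, 200), (163, 200), (164, 200), (165, 200), (166, 199), (167, 199), (168, 191), (169, 109), (221, 193), (222, 244), (223, 244), (224, 244), (225, 234), (226, 167), (263, 122), (264, 122), (265, 120), (266, 121), (267, 120), (268, 112), (269, 102), (270, 105), (271, 142), (272, 166), (273, 152), (274, 127), (275, 149), (276, 192), (277, 217), (278, 226), (279, 235)]
384 [(233, 164), (234, 240), (235, 186), (256, 154), (257, 172), (258, 170), (259, 169), (260, 173), (261, 148)]
387 [(233, 153), (234, 239), (235, 194), (256, 122), (257, 165), (258, 170), (259, 169), (260, 172), (261, 163), (262, 109)]
390 [(233, 107), (234, 229), (235, 217), (236, 112), (256, 115), (257, 165), (258, 171), (259, 170), (260, 172), (261, 164), (262, 111)]
```

```bash
python3 - <<'E'
from h import *
c=cams.capture("wrist");a=-.055;X=np.array([np.cos(a),np.sin(a),0])
for zb in(15,20,25): print(zb,(ray(c,(362,223.5),28)-ray(c,(362,161),zb))@X)
E
python3 -m creep '[{"hand":0.6,"tx":-0.003,"ty":0.001,"tz":0.04,"spin":0},{"hand":0.6,"tx":0,"ty":0,"tz":0.04,"spin":0},{"hand":0.6,"tx":0,"ty":0,"tz":0.03,"spin":0},{"hand":0.6,"tx":0,"ty":0,"tz":0.01,"spin":0},{"hand":0.6,"tx":0,"ty":0,"tz":0,"spin":0}]'|egrep 'tool|force'
python3 -m creep '[{"hand":0.6,"tx":0,"ty":0,"tz":0.006,"spin":0},{"hand":0.6,"tx":0,"ty":0,"tz":0.006,"spin":0},{"hand":0.6,"tx":0,"ty":0,"tz":0,"spin":0}]'|egrep 'tool|force'
```

```text
15 62.042856532251164
20 62.25187497183648
25 62.46089341142168
tool_pos: [581.3, -232.0, 72.2]
contact_force: [-0.5, -0.1, 0.2]
finger_force: 0.0
tool_pos: [581.0, -232.9, 59.8]
contact_force: [0.1, -0.3, 0.4]
finger_force: 0.0
```

```bash
python3 -m creep '[{"hand":0,"tx":0,"ty":0,"tz":0.003,"spin":0},{"hand":0,"tx":0,"ty":0,"tz":0,"spin":0},{"hand":0,"tx":0,"ty":0,"tz":0,"spin":0},{"hand":0,"tx":0,"ty":0,"tz":0,"spin":0},{"hand":0,"tx":0,"ty":0,"tz":0,"spin":0}]'
```

```text
time: 21.12
tool_pos: [581.1, -234.5, 57.1]
tcp_rot: [-3.139, 0.001, 3.082]
contact_force: [-0.7, -6.0, -1.8]
grip_width: 25.2
finger_force: 30.0
```

```bash
python3 -m creep '[{"hand":0,"tx":0.005,"ty":0,"tz":0,"spin":0},{"hand":0,"tx":0.005,"ty":0,"tz":0,"spin":0},{"hand":0,"tx":0.005,"ty":0,"tz":0,"spin":0},{"hand":0,"tx":0,"ty":0,"tz":0,"spin":0}]'
cat > p.py <<'E'
from h import *
c=cams.capture("wrist");g=cv2.cvtColor(c["color"],cv2.COLOR_RGB2GRAY)
b=blobs(c,*G,None,30)
for q in b: print("green",q[0],q[1])
a=-.055;X=np.array([np.cos(a),np.sin(a),0])
x0,y0,w,h,_=max(b,key=lambda q:q[1][4])[1]
for col in(x0+w//3,x0+w//2,x0+2*w//3):
    r=[k for k in range(y0-40,min(y0+230,480)) if g[k,col]>218]
    print(col,r[:12]); 
    if r:
        k=[q for q in r if q-r[0]<14]; gr=[q for q in range(480) if cv2.inRange(cv2.cvtColor(c["color"][q:q+1,col:col+1],cv2.COLOR_RGB2HSV),*G)[0,0]]
        print("pointer-band along valve x:",(ray(c,(col,np.mean(k)),28)-ray(c,((col),(gr[0]+gr[-1])/2),20))@X, gr[0],gr[-1])
E
python3 p.py
```

```text
time: 21.62
tool_pos: [567.3, -233.9, 57.2]
tcp_rot: [-3.139, 0.003, 3.082]
contact_force: [4.2, -5.8, -5.0]
grip_width: 25.0
finger_force: 30.0
green [389.7974026  186.03376623] [ 365  174   50   25 1155]
381 [259, 260, 261, 262, 263, 264, 265, 266]
pointer-band along valve x: 48.01517885412865 175 197
390 [259, 260, 261, 262, 263, 264, 265, 266]
pointer-band along valve x: 48.32298986115918 174 197
398 [259, 260, 261, 262, 263, 264, 265, 266]
pointer-band along valve x: 48.31989891295547 174 197
```

```bash
python3 -m creep '[{"hand":0,"tx":0.008,"ty":0,"tz":0,"spin":0},{"hand":0,"tx":0.008,"ty":0,"tz":0,"spin":0},{"hand":0,"tx":0.008,"ty":0,"tz":0,"spin":0},{"hand":0,"tx":0.008,"ty":0,"tz":0,"spin":0},{"hand":0,"tx":0.008,"ty":0,"tz":0,"spin":0}]'
python3 -m creep '[{"hand":0,"tx":0.006,"ty":0,"tz":0,"spin":0},{"hand":0,"tx":0,"ty":0,"tz":0,"spin":0},{"hand":0,"tx":0,"ty":0,"tz":0,"spin":0}]'
python3 p.py
```

```text
time: 22.3
tool_pos: [528.7, -232.0, 57.2]
tcp_rot: [-3.138, 0.006, 3.082]
contact_force: [9.0, -8.4, -10.0]
grip_width: 25.1
finger_force: 30.0
time: 22.68
tool_pos: [523.1, -231.8, 57.2]
tcp_rot: [-3.138, 0.007, 3.081]
contact_force: [9.7, -8.4, -9.9]
grip_width: 25.6
finger_force: 30.0
green [386.2876506  249.47289157] [363 243  48  14 664]
379 [257, 258, 259, 260, 261, 262, 263, 264, 265, 266, 329, 330]
pointer-band along valve x: 5.558858022686085 243 256
387 [257, 258, 259, 260, 261, 262, 263, 264, 265, 266]
pointer-band along valve x: 5.557617424046372 243 256
395 [257, 258, 259, 260, 261, 262, 263, 264, 265, 266]
pointer-band along valve x: 5.556377051820945 243 256
```

```bash
python3 -m creep '[{"hand":0,"tx":0.004,"ty":0,"tz":0,"spin":0},{"hand":0,"tx":0,"ty":0,"tz":0,"spin":0},{"hand":0,"tx":0,"ty":0,"tz":0,"spin":0},{"hand":0,"tx":0,"ty":0,"tz":0,"spin":0},{"hand":0,"tx":0,"ty":0,"tz":0,"spin":0}]'
python3 p.py; python3 ang.py|grep -E 'yel|blue|seen'
```

```text
time: 23.35
tool_pos: [519.3, -231.6, 57.2]
tcp_rot: [-3.138, 0.007, 3.082]
contact_force: [9.2, -8.1, -10.0]
grip_width: 25.2
finger_force: 30.0
green [386.59657702 252.13447433] [363 248  47   9 409]
green [387.0483871  268.09677419] [363 267  46   3 124]
378 [257, 258, 259, 260, 261, 262, 263, 264, 265, 266, 322, 323]
pointer-band along valve x: -0.7471008056758457 248 269
386 [257, 258, 259, 260, 261, 262, 263, 264, 265, 266]
pointer-band along valve x: -0.7477830340223572 248 269
394 [257, 258, 259, 260, 261, 262, 263, 264, 265, 266]
pointer-band along valve x: -0.7484651223384787 248 269
yel hinge px [1120.  342.]
  seen cols 256 261 rows 315 344 78
  seen cols 375 380 rows 315 340 63
blue2 hinge px [1340.  306.]
blue1 hinge px [1577.  266.]
```

```bash
python3 -c "
from plant import close_job
print(close_job())"
```

```text
the job is handed in; nothing more can be done
None
```

The job is handed in; the result isn't shown to me. The yellow cap is wide open, both blue caps are shut, and the gripper is holding the red knob out with the pointer within about 1 mm of the green band's middle. No bystander was knowingly touched, though I did not re-measure their positions.

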